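# Hang the refilled bin on the louvre rack

### The job

Pick up the red bin with the two brass plugs and hang it by its back hook on the top row of louvres, in the empty space between the two bins already hanging there. While you still hold it, tug it down gently to make sure the hook has caught, then let go. Keep the plugs in the bin and leave the other bins and fittings as they are.

Things in the scene. Friction and masses are not known exactly. Their poses are not given: they have to be found in the camera images.
- bin: Red plastic bin on the bench, 64 mm wide (its x), 130 long (y), 75 tall, 3 mm walls, about 0.12 kg. Origin: centre of its underside. Hook on the plain back wall (+y); scooped front with a white card at -y. Its flat side walls are 75 mm tall from y = -30 to +65 mm, 42 mm further forward: grip from above across them (64 mm) near y = 0, where it balances. The plugs in it reach up to 36 mm.
- bin_hook: The bin's back hook, an inverted J 50 mm wide; same origin and axes as the bin. A flat web (z = 72 to 75 mm) runs back from the wall, y = 65 to 75 mm, then a lip (y = 75 to 78 mm) turns down to z = 61 mm. A louvre tongue enters the 10 mm slot between wall and lip until the web's underside rests on the tongue's top edge.
- bin_hook_seat (a point): Centre of the underside of that web, in the bin's frame at (0, 70, 72) mm: the middle of the slot's roof. Axes as the bin's.
- rack: Grey steel louvre rack fixed to the bench, 440 mm long, 180 tall. Origin: on the bench under the tongues' front face, mid-length; x along the rows, front (bins' side) to -y. Rows of upturned tongues, 3 mm thick (y = 0 to 3 mm), tops at z = 150, 105, 60 mm; back panel at y = 15 mm. A bin hangs with axes as the rack's, underside at z = 78 mm; let go, it tips 5 to 7 degrees nose-down and rests there.
- top_louvres: The top row of tongues (46 mm wide, 8 mm apart), part of the rack, same origin and axes. Their top edges (z = 150 mm) carry the bins; behind each is a 12 mm pocket for a bin's lip. Stiff: a tug makes force with hardly any motion. A pull of 5 to 12 N beyond the weight is a gentle tug; keep well under 30 N.
- gap (a point): Top edge of the front face of the top row at mid-length of the rack (rack frame 0, 0, 150 mm): the middle of the empty space. Axes as the rack's.
- plug_a: Brass cleanout plug lying loose in the bin, 47 mm across, 33 mm tall with its square head, about 0.11 kg; origin at the centre of its underside. It must stay in the bin.
- plug_b: The second brass plug, the same.
- left_bin: Red bin with black couplings already hanging on the top row, same size as the bin to hang, loose, about 0.3 kg; its centre is 125 to 150 mm to the -x side of the gap. Origin: centre of its underside. Leave it hanging.
- right_bin: Red bin with white bushings already hanging 125 to 150 mm to the +x side of the gap, otherwise the same. Leave it hanging.
- elbow: Black plastic 90-degree drain elbow on the bench, 113 x 113 mm, 72 mm tall. Origin: on the bench under the crossing of its two arms, which point along its +x and +y. Leave it alone.
- flange: Black plastic closet flange lying on the bench, its bore shut by a grey knock-out cap: 176 mm across, 48 mm tall. Origin: centre of its underside. Leave it alone.
There are look-alikes about, which are no part of the job. Leave any purple look-alike of the plug_a alone.

How it is judged (in metres and radians):
On the way:
1. hooked over the top louvres in the space and still held, the bin is tugged down: its hook presses on the louvres with more than 5 N (its weight alone gives less than 4.5 N) (contact force between bin_hook and top_louvres above 5 N and contact force between the fingers and bin above 2 N and z of bin_hook_seat in the frame of gap between -0.004 and 0.004 m and x of bin_hook_seat in the frame of gap between -0.055 and 0.055 m), for 0.3 s.
At the end, for the whole second after the job is handed in: Released and at rest, the bin hangs by its hook on the top row (hook within 4 mm of the tongues' top), within 55 mm of the middle of the space, square within 0.15 rad, tilted under 0.22 rad, both plugs in it; hanging bins moved under 25 mm, elbow and flange under 30 mm (contact force between bin_hook and top_louvres above 0.3 N and z of bin_hook_seat in the frame of gap between -0.004 and 0.004 m and x of bin_hook_seat in the frame of gap between -0.055 and 0.055 m and y of bin_hook_seat in the frame of gap between -0.007 and 0.01 m and angle between bin's own z axis and vertical below 0.22 rad and angle between the x axis of bin and the x axis of rack, either way round below 0.15 rad and linear speed of bin below 0.02 m/s and contact force between the fingers and bin below 0.1 N and distance between each of plug_a, plug_b and bin below 0.06 m and z of each of plug_a, plug_b in the frame of bin below 0.035 m and distance of each of left_bin, right_bin from where it was at the start of the episode below 0.025 m and distance of each of elbow, flange from where it was at the start of the episode below 0.03 m); the robot touches nothing.
It fails at once if the tug was not gentle: the hook pressed on the louvres with more than 35 N (contact force between bin_hook and top_louvres above 35 N).
It fails at once if the bin was tipped more than 30 degrees (angle between bin's own z axis and vertical above 0.53 rad).
It fails at once if a plug left the bin (distance between any of plug_a, plug_b and bin above 0.1 m).
It fails at once if a neighbouring bin, the elbow or the flange was disturbed (distance of any of left_bin, right_bin from where it was at the start of the episode above 0.03 m or distance of any of elbow, flange from where it was at the start of the episode above 0.04 m).
It also fails if it takes over 45 s, if anything falls off the work surface, if the arm or the gripper's body presses on something with over 40 N, if the wrist force passes 120 N, or if a joint passes its speed limit or range.

### The arm

A 6-joint arm with a two-finger parallel gripper is mounted at the origin on the work surface. World frame = base frame: x ahead of the robot, y to its left, z up, the work surface at z = 0. Lengths are in mm, angles in rad, forces in N, time in s.
With the tool pointing down it reaches from about 325 to 925 mm from the base axis. Payload 3.1 kg.
Tool frame: the origin (TCP) lies at the very end of the fingers, on their centre line; the grasp point (between the pads) lies 19 mm behind it (bot.grasp_offset is the distance from the TCP to the grasp point, in mm); x points along the fingers, z is the direction in which the jaws open and shut, and the axes are right-handed (so a half turn about x gives the same grasp; the last joint's range is limited). The gripper opens to 85 mm and grips with 20 to 120 N. Pads are 22 mm wide; open, the fingers measure 114 mm over their backs; the gripper's body (76 mm by 85 mm) begins 54 mm behind the grasp point. The pads swing forward as they close: fully open they stand 13 mm farther back than shut.
Start: joints at [1.05, 0.217, 1.613, -0, 1.311, -0.112], TCP at [248.426, 573.519, 231.3] pointing down, gripper open.
Joint ranges: [-2.75, 2.75], [-0.78, 2.1], [0.31, 2.55], [-1.13, 4.27], [0.13, 2.63], [-2.58, 2.58]. Speed limits (rad/s): [2.79, 2.79, 3.14, 3.14, 3.14, 3.14].

### API

Orientations are given as a unit quaternion [w, x, y, z].
In Python, from rig import monitor, eyes, close_job, bot gives the robot as it stands. The module is installed in compiled form; this text tells all that it offers.
- The arm moves only by the tool apply_moves, never from a script. Its argument "steps" is a list of rows, each an object with "delta_pos": the shift along the tool's x, y, z in units of 50 mm (1.0 is 50 mm), a list of three; "yaw": the turn about the tool's x in degrees. In form: [{"delta_pos": [x, y, z], "yaw": yaw}, ...]. A call has 1 to 10 rows; each row is the pose to reach, as a shift and turn from the pose commanded when the call began, along the tool's axes at that moment; what a row does not reach only later rows make up. A row lasts 1/10 s, in which the tool goes at most 50 mm and 8.59 degrees, less where a joint would pass 70% of its speed; a pose out of reach is approached as far as the arm can. A call with a gripper value outside its range is refused whole. "claw" is the gripper command: -1 is shut, 1 is fully open, values between are in proportion, set as the call begins (left out, the last holds). The fingers move at their own pace and stop on an object; the grip force is fixed at half the most. Time passes only in rows, so rows that repeat a pose let the fingers close. It gives the time, the measured TCP pose, the force and the opening at its end, in the units of the state.
- monitor.sense(): the state, without advancing time (a new reading comes with each control period).
- eyes.snapshot(name): name is "scene" or "top"; returns a dict with "image" (480x640x3 uint8, blue, green, red), "z_map" (480x640 float32, mm along the optical axis (not along the pixel's ray), 0 where there is no reading), "camera_matrix" (3x3 intrinsics, pixels), "origin" and "rotation" of the camera in the world. Camera axes: x right, y down, z forward; pixel columns grow to the right and rows downward; lengths in mm; the calibration is good to about 2 mm. A picture is of the moment at which its call begins.
- close_job(): hands the job in, once; it reports no verdict.
The state is a dict: "t": time; "joint_positions": joint angles; "dq": joint speeds; "joint_efforts": joint torques, N m; "ee_pos": TCP position; "ee_rot": TCP orientation; "force": force on the tool from outside, world axes, zero at the start; "moment": the same for the moment, N m; "finger_gap": finger opening in mm.
Only numpy, scipy, OpenCV 4.12 (cv2) and the standard library are available. Lean on these libraries where they do the work, as an engineer would, in place of code of your own. Each camera call takes 0.05 s, during which the arm holds its last target.

## Working session

There is one attempt and no reset: what is moved stays moved. The work goes in short steps, Python scripts to look and compute and a tool call to move; the robot and the scene stay as the last step left them, time stands still between calls to the robot, and variables do not carry over. Pictures are saved under pics/ and viewed, and the job is handed in when it is done.

Besides the shell and the picture viewer there is one more tool, called after "Emit:" as name(argument=value, ...), one argument or row to a line, values as JSON. apply_moves: Moves the arm, as the interface text tells. Its arguments: {"type":"object","properties":{"steps":{"type":"array","items":{"type":"object","properties":{"delta_pos":{"type":"array","items":{"type":"number"}},"yaw":{"type":"number"}}}},"claw":{"type":"number"}},"required":["steps"]}

```bash
mkdir -p pics
cat > h.py <<'E'
import numpy as np,cv2
from rig import monitor,eyes,close_job,bot
def snap(n,f=None):
    s=eyes.snapshot(n)
    if f: cv2.imwrite('pics/'+f+'.png',s['image'])
    np.savez('last_'+n+'.npz',**s)
    return s
def pts(s):
    K=np.array(s['camera_matrix']);z=s['z_map'];v,u=np.mgrid[0:480,0:640]
    P=np.stack([(u-K[0,2])/K[0,0]*z,(v-K[1,2])/K[1,1]*z,z],-1)
    W=P@np.array(s['rotation']).T+np.array(s['origin'])
    W[z<=0]=np.nan
    return W
E
python3 - <<'E'
from h import *
np.set_printoptions(precision=3,suppress=True)
for n in('scene','top'):
    s=snap(n,n+'1');print(n,s['origin'],s['rotation'],s['camera_matrix'])
print(monitor.sense(),bot.grasp_offset)
E
```

```text
scene [1026.433  335.165 1021.333] [-0.133  0.402  0.866 -0.268] [[570.355   0.    316.926]
 [  0.    570.355 242.095]
 [  0.      0.      1.   ]]
top [382.919 -61.175 939.948] [-0.078  0.71  -0.696  0.072] [[442.667   0.    320.561]
 [  0.    442.667 242.215]
 [  0.      0.      1.   ]]
{'t': 0.1, 'joint_positions': array([ 1.05 ,  0.218,  1.615, -0.   ,  1.311, -0.112]), 'dq': array([ 0.001, -0.002, -0.004, -0.001, -0.001, -0.001]), 'joint_efforts': array([ -0.   , -39.808, -30.497,  -0.   ,   0.004,  -0.   ]), 'ee_pos': array([248.037, 572.868, 230.064]), 'ee_rot': array([ 0.59 , -0.388,  0.592,  0.388]), 'force': array([-0.65 ,  0.345,  0.585]), 'moment': array([ 0.021,  0.008, -0.036]), 'finger_gap': 85.43964962205108} 18.700000000000003
```

```bash
sed -i "s/W=P@np.array(s\['rotation'\]).T/W=P@Rq(s['rotation']).T/" h.py
cat >> h.py <<'E'
from scipy.spatial.transform import Rotation
def Rq(q): q=np.array(q); return Rotation.from_quat([q[1],q[2],q[3],q[0]]).as_matrix()
E
echo
```

```text
(no output)
```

View pics/scene1.png

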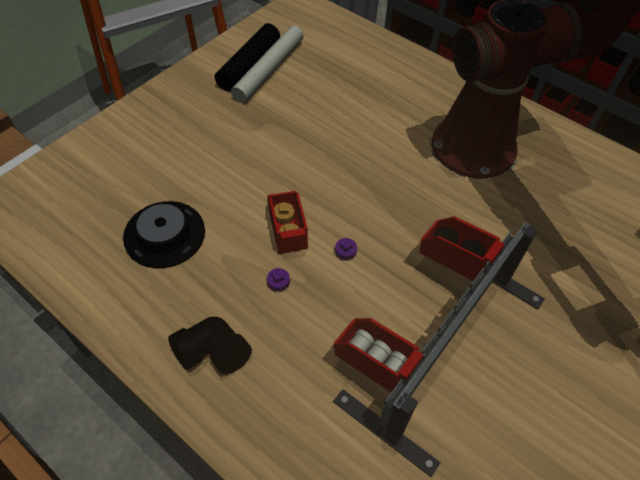

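View pics/top1.png

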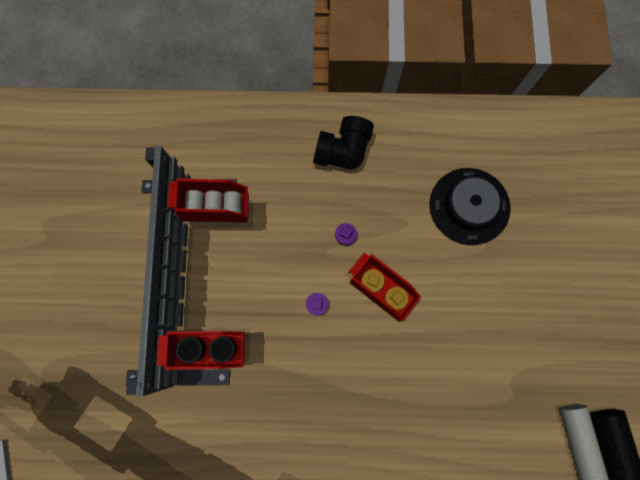

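```bash
cat > meas.py <<'E'
from h import *
np.set_printoptions(precision=2,suppress=True)
def red(s):
    h=cv2.cvtColor(s['image'],cv2.COLOR_BGR2HSV)
    return ((h[...,0]<8)|(h[...,0]>172))&(h[...,1]>150)&(h[...,2]>60)
s=dict(np.load('last_top.npz'));W=pts(s);m=red(s)
print('bench z',np.nanmedian(W[250:280,450:550,2]))
n,l,st,c=cv2.connectedComponentsWithStats(m.astype(np.uint8))
for i in range(1,n):
    if st[i,4]<200: continue
    k=l==i;p=W[k];zt=np.nanpercentile(p[:,2],97)
    t=p[p[:,2]>zt-5]
    (cx,cy),(w,h),a=cv2.minAreaRect(t[:,:2].astype(np.float32))
    print(i,st[i],'ztop',zt,'c',cx,cy,'wh',w,h,a, cv2.boxPoints(((cx,cy),(w,h),a)).tolist())
E
python3 meas.py
python3 - <<'E'
from h import *
np.set_printoptions(precision=2,suppress=True)
s=dict(np.load('last_top.npz'));W=pts(s);I=s['image']
# rack: grid of heights across gap
for v in range(225,330,15):
    print(v,[(u,*np.round(W[v,u],0).astype(int).tolist()) for u in range(146,194,3)])
cv2.imwrite('pics/c1.png',cv2.resize(I[140:400,120:260],None,fx=2.3,fy=2.3,interpolation=cv2.INTER_CUBIC))
cv2.imwrite('pics/c2.png',cv2.resize(I[240:340,330:440],None,fx=5,fy=5,interpolation=cv2.INTER_CUBIC))
E
```

```text
bench z 1.034244296069346
1 [167 178  82  39 845] ztop 155.2225254663126 c 639.2994995117188 204.34182739257812 wh 63.418067932128906 59.74028015136719 1.506810188293457 [[606.8159790039062, 233.36782836914062], [608.3869018554688, 173.648193359375], [671.7830200195312, 175.31582641601562], [670.2120971679688, 235.03546142578125]]
4 [ 349  253   72   68 1175] ztop 78.16109718882275 c 498.4107666015625 -166.36346435546875 wh 111.15701293945312 64.56163024902344 52.661041259765625 [[439.0355529785156, -190.9725341796875], [490.3659973144531, -230.13104248046875], [557.7860107421875, -141.75439453125], [506.4555358886719, -102.59588623046875]]
7 [ 157  331   88   39 1613] ztop 155.08207161846678 c 356.7113342285156 197.18246459960938 wh 63.311100006103516 56.986488342285156 2.5200977325439453 [[323.83355712890625, 224.25625610351562], [326.3392333984375, 167.32489013671875], [389.589111328125, 170.10867309570312], [387.08343505859375, 227.0400390625]]
225 [(146, 617, 332, 2), (149, 572, 251, 183), (152, 573, 247, 181), (155, 573, 241, 181), (158, 577, 242, 165), (161, 580, 241, 154), (1
[... 1701 characters left out ...]
152, 441, 238, 169), (155, 443, 237, 157), (158, 444, 237, 144), (161, 444, 234, 137), (164, 443, 223, 152), (167, 444, 223, 138), (170, 449, 237, 80), (173, 450, 237, 62), (176, 452, 238, 42), (179, 455, 245, 4), (182, 456, 240, 0), (185, 456, 232, 3), (188, 456, 226, 2), (191, 456, 221, -3)]
315 [(146, 415, 241, 181), (149, 415, 236, 180), (152, 416, 237, 164), (155, 417, 237, 150), (158, 417, 237, 137), (161, 417, 231, 137), (164, 417, 221, 150), (167, 420, 236, 93), (170, 420, 231, 90), (173, 419, 221, 102), (176, 422, 234, 48), (179, 422, 224, 59), (182, 422, 222, 47), (185, 424, 230, 1), (188, 425, 224, 2), (191, 425, 218, 1)]<stdin>:6: RuntimeWarning: invalid value encountered in cast
```

View pics/c1.png

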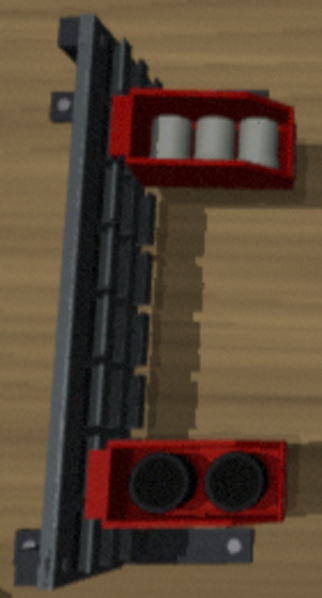

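View pics/c2.png

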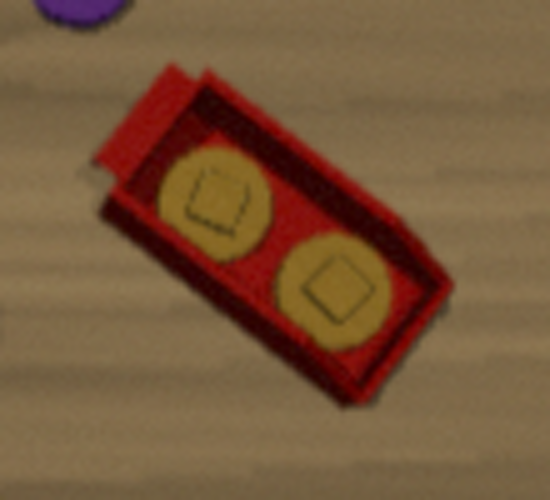

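```bash
cat > m2.py <<'E'
from h import *
import sys
np.set_printoptions(precision=2,suppress=True)
from meas import red
def hook_top(s,W):pass
for n in('top','scene'):
    s=dict(np.load(f'last_{n}.npz'));W=pts(s);x,y,z=W[...,0],W[...,1],W[...,2];m=red(s)
    R=(y>200)&(y<275)&(x>230)&(x<770)&~m
    tp=R&(z>176)&(z<188)&(y>225)
    P=W[tp];r=cv2.minAreaRect(P[:,:2].astype(np.float32));print(n,'rack top rect',r,np.median(P[:,2]),cv2.boxPoints(r).tolist())
    # panel front face (top cam) 
    f=R&(z>155)&(z<174)&(x>420)&(x<590);P=W[f]
    if len(P)>20: c=np.polyfit(P[:,0],P[:,1],1);print('panel fit slope',c[0],'y@500',np.polyval(c,500),'sd',np.std(P[:,1]-np.polyval(c,P[:,0])))
    f=R&(z>125)&(z<153)&(x>420)&(x<590)&(y<224+.03*(x-500)+8);P=W[f]
    if len(P)>20: c=np.polyfit(P[:,0],P[:,1],1);print('tongue fit',c,'y@500',np.polyval(c,500),'sd',np.std(P[:,1]-np.polyval(c,P[:,0])),'zmax',np.percentile(P[:,2],[90,98]))
    # bin
    b=m&(x>400)&(x<600)&(y<-80)&(y>-260)&(z>68)&(z<84);P=W[b]
    print('bin',cv2.minAreaRect(P[:,:2].astype(np.float32)),np.median(P[:,2]),cv2.boxPoints(cv2.minAreaRect(P[:,:2].astype(np.float32))).tolist())
    h=cv2.cvtColor(s['image'],cv2.COLOR_BGR2HSV)
    for nm,mm in(('purple',(h[...,0]>125)&(h[...,0]<160)&(h[...,1]>100)&(z>5)),('brass',(h[...,0]>12)&(h[...,0]<30)&(h[...,1]>150)&(x>400)&(x<600)&(y<-80)&(y>-260)&(z>15))):
        k,l,st,c=cv2.connectedComponentsWithStats(mm.astype(np.uint8))
        for i in range(1,k):
            if st[i,4]>60: print(nm,np.nanmedian(W[l==i],0),st[i,4])
s=monitor.sense();print(Rq(s['ee_rot']))
E
python3 m2.py
```

```text
bench z 1.034244296069346
1 [167 178  82  39 845] ztop 155.2225254663126 c 639.2994995117188 204.34182739257812 wh 63.418067932128906 59.74028015136719 1.506810188293457 [[606.8159790039062, 233.36782836914062], [608.3869018554688, 173.648193359375], [671.7830200195312, 175.31582641601562], [670.2120971679688, 235.03546142578125]]
4 [ 349  253   72   68 1175] ztop 78.16109718882275 c 498.4107666015625 -166.36346435546875 wh 111.15701293945312 64.56163024902344 52.661041259765625 [[439.0355529785156, -190.9725341796875], [490.3659973144531, -230.13104248046875], [557.7860107421875, -141.75439453125], [506.4555358886719, -102.59588623046875]]
7 [ 157  331   88   39 1613] ztop 155.08207161846678 c 356.7113342285156 197.18246459960938 wh 63.311100006103516 56.986488342285156 2.5200977325439453 [[323.83355712890625, 224.25625610351562], [326.3392333984375, 167.32489013671875], [389.589111328125, 170.10867309570312], [387.08343505859375, 227.0400390625]]
top rack top rect ((503.50604248046875, 252.91116333007812), (440.4112548828125, 30.18895149230957), 1.8149112462997437) 180.904790735058
[... 962 characters left out ...]
357910156, 231.38427734375], [725.2032470703125, 244.83792114257812], [724.3421630859375, 273.0230712890625]]
tongue fit [  0.03 211.94] y@500 227.24696905371962 sd 2.4229712372754157 zmax [150.84 152.13]
bin ((500.6075134277344, -167.0208282470703), (114.35597229003906, 64.34600067138672), 52.38432312011719) 74.85211625516388 [[440.2232971191406, -192.67562866210938], [491.1932067871094, -231.94998168945312], [560.99169921875, -141.36602783203125], [510.0218200683594, -102.0916748046875]]
purple [456.47 -43.19  21.38] 285
purple [ 607.65 -100.12   21.24] 355
brass [ 473.   -205.35   23.58] 296
brass [ 501.09 -167.06   30.91] 94
[[-0.   -0.92  0.4 ]
 [-0.    0.4   0.92]
 [-1.    0.   -0.  ]]
```

```bash
cat >> h.py <<'E'
def to(p,ang):
    s=monitor.sense();R=Rq(s['ee_rot']);d=np.array(p)-s['ee_pos'];a=np.degrees(np.arctan2(R[1,2],R[0,2]))
    print('t',s['t'],'pos',s['ee_pos'].round(1),'ang',a.round(2),'gap',round(s['finger_gap'],1),'F',s['force'].round(2));print('delta',(R.T@d/50).round(3),'yaw',round(-(ang-a),2), 'tilt',R[2,0].round(4))
E
python3 -c "
from h import *
to([486,-184,230],-37.5)"
```

```text
t 0.1 pos [248.  572.9 230.1] ang 66.58 gap 85.4 F [-0.65  0.35  0.58]
delta [  0.025 -10.384 -11.999] yaw 104.08 tilt -1.0
```

Emit:
apply_moves(
  steps=[
    {"delta_pos": [0, -10.384, -12], "yaw": 104.1},
    {"delta_pos": [0, -10.384, -12], "yaw": 104.1},
    {"delta_pos": [0, -10.384, -12], "yaw": 104.1},
    {"delta_pos": [0, -10.384, -12], "yaw": 104.1},
    {"delta_pos": [0, -10.384, -12], "yaw": 104.1},
    {"delta_pos": [0, -10.384, -12], "yaw": 104.1},
    {"delta_pos": [0, -10.384, -12], "yaw": 104.1},
    {"delta_pos": [0, -10.384, -12], "yaw": 104.1},
    {"delta_pos": [0, -10.384, -12], "yaw": 104.1},
    {"delta_pos": [0, -10.384, -12], "yaw": 104.1},
  ],
  claw=1,
)

```text
t: 1.1
ee_pos: [398.2, 94.6, 231.1]
ee_rot: [0.697, 0.121, 0.697, -0.121]
force: [1.3, 0.1, 0.0]
finger_gap: 85.5
```

```bash
python3 -c "
from h import *
to([486,-184,160],-37.5)"
```

```text
t 1.1 pos [398.2  94.6 231.1] ang -19.71 gap 85.5 F [1.34 0.13 0.03]
delta [ 1.422 -4.654  3.533] yaw 17.79 tilt -1.0
```

Emit:
apply_moves(
  steps=[
    {"delta_pos": [1.4, -4.65, 3.53], "yaw": 17.8},
    {"delta_pos": [1.4, -4.65, 3.53], "yaw": 17.8},
    {"delta_pos": [1.4, -4.65, 3.53], "yaw": 17.8},
    {"delta_pos": [1.4, -4.65, 3.53], "yaw": 17.8},
    {"delta_pos": [1.4, -4.65, 3.53], "yaw": 17.8},
    {"delta_pos": [1.4, -4.65, 3.53], "yaw": 17.8},
    {"delta_pos": [1.4, -4.65, 3.53], "yaw": 17.8},
    {"delta_pos": [1.4, -4.65, 3.53], "yaw": 17.8},
    {"delta_pos": [1.4, -4.65, 3.53], "yaw": 17.8},
    {"delta_pos": [1.4, -4.65, 3.53], "yaw": 17.8},
  ],
)

```text
t: 2.1
ee_pos: [487.6, -180.0, 161.7]
ee_rot: [0.671, 0.225, 0.67, -0.225]
force: [0.5, 0.7, 0.3]
finger_gap: 85.5
```

```bash
python3 -c "
from h import *
to([486,-184,41],-37.5)
snap('top','top2');snap('scene','scene2')"
```

```text
t 2.1 pos [ 487.6 -180.   161.7] ang -37.07 gap 85.5 F [0.49 0.65 0.26]
delta [ 2.413 -0.084  0.022] yaw 0.43 tilt -1.0
```

View pics/scene2.png

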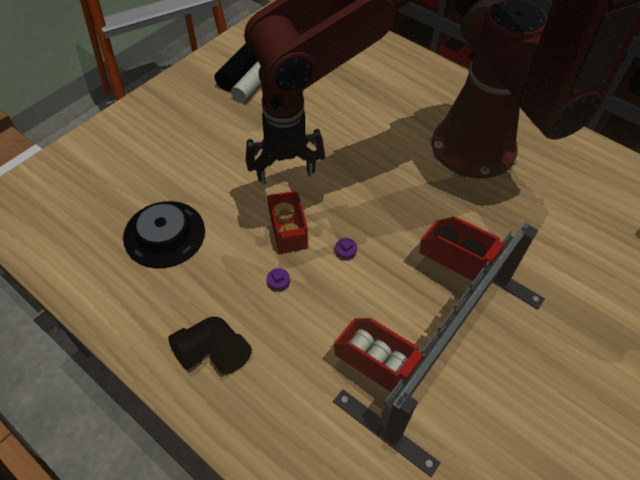

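Emit:
apply_moves(
  steps=[
    {"delta_pos": [0.4, -0.04, 0.01], "yaw": 0.2},
    {"delta_pos": [0.9, -0.04, 0.01], "yaw": 0.2},
    {"delta_pos": [1.4, -0.04, 0.01], "yaw": 0.2},
    {"delta_pos": [1.9, -0.04, 0.01], "yaw": 0.2},
    {"delta_pos": [2.3, -0.04, 0.01], "yaw": 0.2},
    {"delta_pos": [2.5, -0.04, 0.01], "yaw": 0.2},
    {"delta_pos": [2.5, -0.04, 0.01], "yaw": 0.2},
    {"delta_pos": [2.5, -0.04, 0.01], "yaw": 0.2},
  ],
)

```text
t: 3.0
ee_pos: [487.6, -183.3, 37.2]
ee_rot: [0.67, 0.226, 0.669, -0.226]
force: [-0.3, 0.5, 0.4]
finger_gap: 85.6
```

```bash
python3 -c "
from h import *
to([486,-184,36],-37.5)
snap('top','top3');s=snap('scene');cv2.imwrite('pics/s3.png',cv2.resize(s['image'][130:280,210:390],None,fx=4,fy=4))"
```

```text
t 3.0 pos [ 487.6 -183.3   37.2] ang -37.33 gap 85.6 F [-0.29  0.47  0.4 ]
delta [ 0.023 -0.032 -0.017] yaw 0.17 tilt -1.0
```

View pics/s3.png

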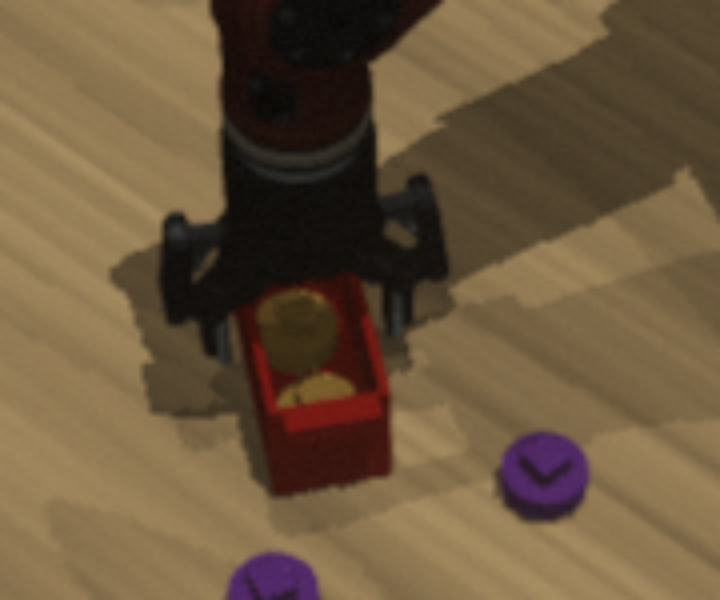

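Fingers straddle the bin's side walls (crop px ~(215,340) and (398,310)), roughly centred. Close.

Emit:
apply_moves(
  steps=[
    {"delta_pos": [0, 0, 0], "yaw": 0},
    {"delta_pos": [0, 0, 0], "yaw": 0},
    {"delta_pos": [0, 0, 0], "yaw": 0},
    {"delta_pos": [0, 0, 0], "yaw": 0},
    {"delta_pos": [0, 0, 0], "yaw": 0},
    {"delta_pos": [0, 0, 0], "yaw": 0},
    {"delta_pos": [0, 0, 0], "yaw": 0},
    {"delta_pos": [0, 0, 0], "yaw": 0},
  ],
  claw=-1,
)

```text
t: 3.9
ee_pos: [487.9, -183.7, 37.7]
ee_rot: [0.67, 0.226, 0.669, -0.227]
force: [-0.4, 0.4, 6.6]
finger_gap: 63.2
```

Emit:
apply_moves(
  steps=[
    {"delta_pos": [-0.1, 0, 0], "yaw": 0},
    {"delta_pos": [-0.3, 0, 0], "yaw": 0},
    {"delta_pos": [-0.6, 0, 0], "yaw": 0},
    {"delta_pos": [-1.0, 0, 0], "yaw": 0},
    {"delta_pos": [-1.4, 0, 0], "yaw": 0},
    {"delta_pos": [-1.8, 0, 0], "yaw": 0},
    {"delta_pos": [-2.1, 0, 0], "yaw": 0},
    {"delta_pos": [-2.3, 0, 0], "yaw": 0},
    {"delta_pos": [-2.4, 0, 0], "yaw": 0},
    {"delta_pos": [-2.4, 0, 0], "yaw": 0},
  ],
)

```text
t: 4.9
ee_pos: [487.2, -183.3, 156.8]
ee_rot: [0.67, 0.226, 0.67, -0.227]
force: [0.3, 0.5, -4.2]
finger_gap: 63.6
```

```bash
python3 -c "
from h import *
to([504+68.5*.0305,224.4-68.5-90,160],1.75)
snap('top','top4');s=snap('scene','scene4')"
```

```text
t 4.9 pos [ 487.2 -183.3  156.8] ang -37.36 gap 63.6 F [ 0.33  0.48 -4.15]
delta [-0.066  4.192 -2.724] yaw -39.11 tilt -1.0
```

View pics/scene4.png

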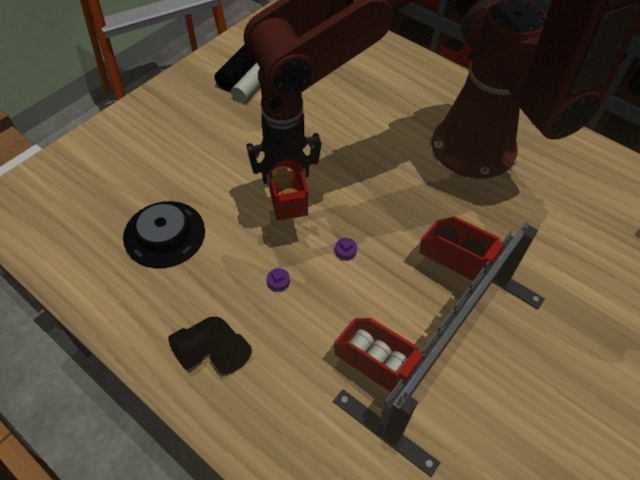

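View pics/top4.png

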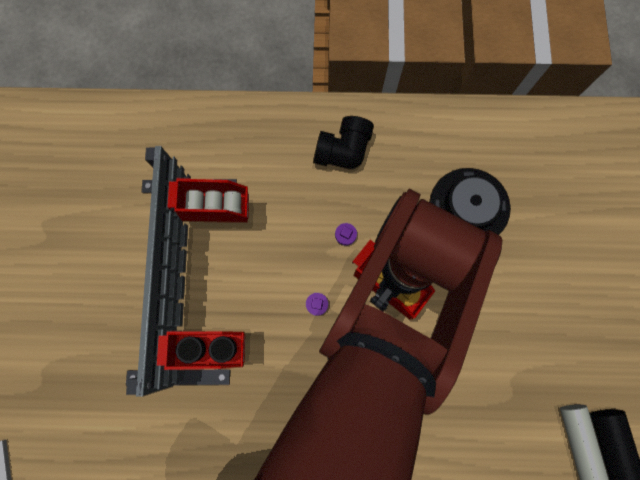

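Emit:
apply_moves(
  steps=[
    {"delta_pos": [0, 0.1, -0.06], "yaw": -1},
    {"delta_pos": [0, 0.3, -0.2], "yaw": -3},
    {"delta_pos": [0, 0.65, -0.42], "yaw": -6},
    {"delta_pos": [0, 1.05, -0.68], "yaw": -10},
    {"delta_pos": [0, 1.5, -0.98], "yaw": -14},
    {"delta_pos": [0, 1.95, -1.27], "yaw": -18},
    {"delta_pos": [0, 2.4, -1.56], "yaw": -22},
    {"delta_pos": [0, 2.85, -1.85], "yaw": -26},
    {"delta_pos": [0, 3.25, -2.11], "yaw": -30},
    {"delta_pos": [0, 3.6, -2.34], "yaw": -34},
  ],
)

```text
t: 6.0
ee_pos: [502.4, 33.2, 155.7]
ee_rot: [0.706, 0.019, 0.707, -0.019]
force: [-0.2, -0.1, -2.9]
finger_gap: 63.1
```

```bash
python3 -c "
from h import *
to([504+68.5*.0305,224.4-68.5-90,157],1.75)"
```

```text
t 6.0 pos [502.4  33.2 155.7] ang -3.05 gap 63.1 F [-0.24 -0.13 -2.85]
delta [-0.025  0.658  0.039] yaw -4.8 tilt -1.0
```

Emit:
apply_moves(
  steps=[
    {"delta_pos": [0, 0.25, 0.01], "yaw": -2},
    {"delta_pos": [0, 0.45, 0.03], "yaw": -4},
    {"delta_pos": [0, 0.6, 0.04], "yaw": -4.8},
    {"delta_pos": [0, 0.6, 0.04], "yaw": -4.8},
    {"delta_pos": [0, 0.6, 0.04], "yaw": -4.8},
    {"delta_pos": [0, 0.6, 0.04], "yaw": -4.8},
  ],
)

```text
t: 6.6
ee_pos: [507.0, 60.0, 156.3]
ee_rot: [0.707, -0.009, 0.707, 0.008]
force: [-0.4, 0.7, -4.3]
finger_gap: 62.7
```

```bash
cat > m5.py <<'E'
from h import *
import sys
np.set_printoptions(precision=2,suppress=True)
from meas import red
tag=sys.argv[1]
to([506,224.4-68.5,157],1.75)
for n in('top','scene'):
    s=snap(n,n+tag);W=pts(s);m=red(s);x,y,z=[W[...,i] for i in range(3)]
    b=m&(x>440)&(x<565)&(y>0)&(y<260)&(z>60)
    P=W[b];zt=np.nanpercentile(P[:,2],97);T=P[P[:,2]>zt-6];print(n,b.sum(),'zt',zt,'rect',cv2.minAreaRect(T[:,:2].astype(np.float32)),'ymax',np.percentile(T[:,1],[97,99,100]),'x at hook',(lambda q:(q.min(),q.max()))(T[T[:,1]>np.percentile(T[:,1],99)-6][:,0]))
    H=T[T[:,1]>T[:,1].max()-15]; print(' hook z',np.median(H[:,2]),len(H))
E
python3 m5.py 5
```

```text
bench z 3.569451634924576
1 [167 178  82  40 933] ztop 155.04397777988416 c 639.2389526367188 202.8626708984375 wh 63.67827606201172 63.69057846069336 0.9412269592285156 [[606.8809814453125, 234.18064880371094], [607.92724609375, 170.49867248535156], [671.596923828125, 171.54469299316406], [670.5506591796875, 235.22666931152344]]
5 [ 341  192  106  179 4208] ztop 562.1732274739245 c 387.4687805175781 -117.51425170898438 wh 63.798465728759766 14.239290237426758 62.91421890258789 [[366.6054992675781, -142.6732177734375], [379.2831115722656, -149.15670776367188], [408.3320617675781, -92.35528564453125], [395.6544494628906, -85.87179565429688]]
7 [ 411  202   73   58 1400] ztop 501.1445136295314 c 493.44024658203125 -185.70285034179688 wh 75.66790771484375 23.612295150756836 60.20250701904297 [[464.3939514160156, -212.6677703857422], [484.8844299316406, -224.4015655517578], [522.486572265625, -158.73793029785156], [501.9960632324219, -147.00413513183594]]
17 [ 400  231   73   52 1257] ztop 497.76144988015005 c 470.01251220703125 -172.85386657714844 wh 75.44306945800781 12.601154327392578
[... 2013 characters left out ...]
7421875], [334.5885009765625, -153.73983764648438]]
t 6.6 pos [507.   60.  156.3] ang 1.37 gap 62.7 F [-0.4  0.7 -4.3]
delta [-0.01  1.92  0.03] yaw -0.38 tilt -1.0
top 4802 zt 532.5769411142289 rect ((450.681396484375, 62.102203369140625), (108.63107299804688, 22.525249481201172), 89.3474349975586) ymax [115.63 116.12 116.53] x at hook (np.float64(440.0012181044664), np.float64(462.49754440569325))
 hook z 531.2306239855612 252
scene 2611 zt 531.3154436926616 rect ((452.39910888671875, 61.71369171142578), (108.96623229980469, 24.396240234375), 89.76229858398438) ymax [115.77 116.14 116.22] x at hook (np.float64(440.4627110767891), np.float64(463.9618006627627))
 hook z 530.4643289816934 122
```

View pics/scene5.png

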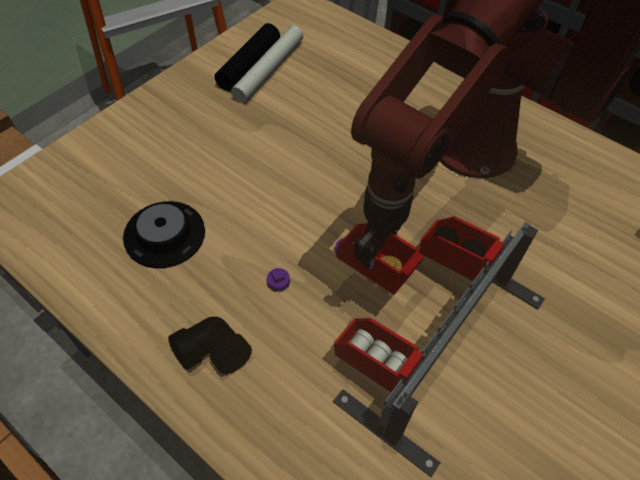

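View pics/top5.png

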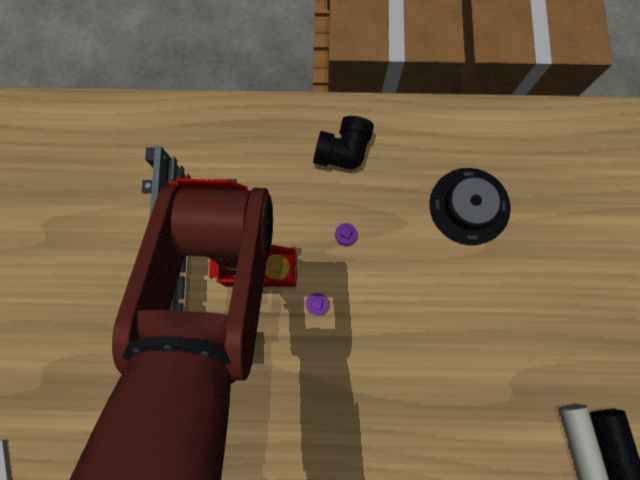

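```bash
cat > m6.py <<'E'
from h import *
import sys
np.set_printoptions(precision=2,suppress=True)
def red(s):
    h=cv2.cvtColor(s['image'],cv2.COLOR_BGR2HSV)
    return ((h[...,0]<8)|(h[...,0]>172))&(h[...,1]>150)&(h[...,2]>50)
def run(tag,zlo,zhi,ylo,yhi,shot=True):
  for n in('scene','top'):
    s=snap(n,n+tag) if shot else dict(np.load(f'last_{n}.npz'));W=pts(s);m=red(s);x,y,z=[W[...,i] for i in range(3)]
    b=m&(x>450)&(x<560)&(y>ylo)&(y<yhi)&(z>zlo)&(z<zhi);P=W[b]
    if len(P)<10: print(n,'none');continue
    r=cv2.minAreaRect(P[:,:2].astype(np.float32));print(n,len(P),'rect',r,cv2.boxPoints(r).round(1).tolist(),'zmed',np.median(P[:,2]))
    H=P[P[:,1]>P[:,1].max()-10];print('  hook: y pct',np.percentile(H[:,1],[50,90,97,100]),'x',H[:,0].min(),H[:,0].max(),'z',np.median(H[:,2]),len(H))
    # tilt: plane fit of rim
    A=np.c_[P[:,:2]-P[:,:2].mean(0),np.ones(len(P))];c,_,_,_=np.linalg.lstsq(A,P[:,2],rcond=None);print('  plane',c)
E
python3 -c "
from m6 import *
run('',184,206,0,230,False)"
```

```text
scene 510 rect ((505.4570007324219, 76.96487426757812), (70.16908264160156, 118.32001495361328), 0.9495980143547058) [[469.3999938964844, 135.5], [471.3999938964844, 17.200000762939453], [541.5, 18.399999618530273], [539.5999755859375, 136.6999969482422]] zmed 193.4218673594146
  hook: y pct [131.97 135.52 135.9  136.55] x 479.93081633731276 531.9416653526188 z 193.5259162462405 161
  plane [ -0.02   0.02 192.78]
top 318 rect ((505.2685546875, 76.60017395019531), (63.547855377197266, 119.86995697021484), 1.4422600269317627) [[472.0, 135.6999969482422], [475.0, 15.899999618530273], [538.5, 17.5], [535.5, 137.3000030517578]] zmed 194.1756421527628
  hook: y pct [131.33 135.17 135.69 136.36] x 480.36069171950135 510.9963586917347 z 194.70808244228317 102
  plane [ -0.01   0.03 193.23]
```

Emit:
apply_moves(
  steps=[
    {"delta_pos": [0.05, 0.1, 0], "yaw": -0.4},
    {"delta_pos": [0.1, 0.3, 0.01], "yaw": -0.4},
    {"delta_pos": [0.15, 0.6, 0.01], "yaw": -0.4},
    {"delta_pos": [0.2, 0.95, 0.01], "yaw": -0.4},
    {"delta_pos": [0.25, 1.3, 0.01], "yaw": -0.4},
    {"delta_pos": [0.3, 1.6, 0.01], "yaw": -0.4},
    {"delta_pos": [0.3, 1.8, 0.01], "yaw": -0.4},
    {"delta_pos": [0.3, 1.92, 0.01], "yaw": -0.4},
    {"delta_pos": [0.3, 1.95, 0.01], "yaw": -0.4},
    {"delta_pos": [0.3, 1.95, 0.01], "yaw": -0.4},
  ],
)

```text
t: 7.7
ee_pos: [505.2, 158.1, 141.4]
ee_rot: [0.707, -0.012, 0.707, 0.011]
force: [-0.1, 0.5, -3.0]
finger_gap: 63.4
```

```bash
python3 -c "
from m6 import *
to([506,158,116],1.75)
run('7',168,192,80,250)
I=cv2.imread('pics/scene7.png');cv2.imwrite('pics/s7.png',cv2.resize(I[200:400,330:540],None,fx=3.5,fy=3)) 
"
```

```text
t 7.7 pos [505.2 158.1 141.4] ang 1.85 gap 63.4 F [-0.14  0.53 -3.03]
delta [ 0.51 -0.    0.02] yaw 0.1 tilt -1.0
scene 469 rect ((504.95855712890625, 173.4525909423828), (66.40186309814453, 120.5466537475586), 1.7584956884384155) [[469.8999938964844, 232.6999969482422], [473.6000061035156, 112.19999694824219], [540.0, 114.19999694824219], [536.2999877929688, 234.6999969482422]] zmed 178.89480707422547
  hook: y pct [229.45 233.22 233.81 234.29] x 477.7939987882786 528.8043374785482 z 179.0029661698229 160
  plane [ -0.     0.01 178.62]
top 130 rect ((504.3548889160156, 131.7467803955078), (63.91486358642578, 37.278785705566406), 3.5436973571777344) [[471.29998779296875, 148.39999389648438], [473.6000061035156, 111.19999694824219], [537.4000244140625, 115.0999984741211], [535.0999755859375, 152.3000030517578]] zmed 178.6052127363256
  hook: y pct [143.5  148.08 148.49 148.72] x 472.5992357007328 535.676618481451 z 178.91165425404154 38
  plane [ -0.     0.24 177.15]
```

View pics/s7.png

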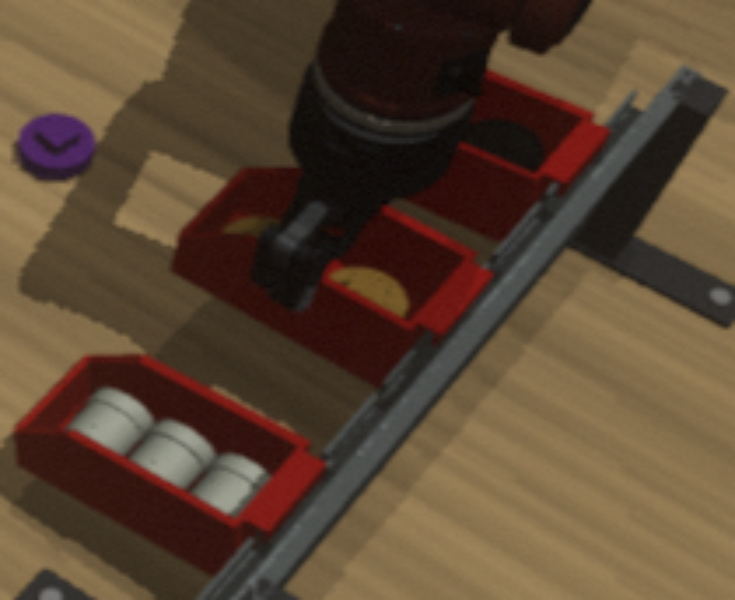

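Emit:
apply_moves(
  steps=[
    {"delta_pos": [0.08, 0, 0], "yaw": 0},
    {"delta_pos": [0.18, 0, 0], "yaw": 0},
    {"delta_pos": [0.28, 0, 0], "yaw": 0},
    {"delta_pos": [0.36, 0, 0], "yaw": 0},
    {"delta_pos": [0.42, 0, 0], "yaw": 0},
    {"delta_pos": [0.44, 0, 0], "yaw": 0},
    {"delta_pos": [0.44, 0, 0], "yaw": 0},
    {"delta_pos": [0.44, 0, 0], "yaw": 0},
  ],
)

```text
t: 8.6
ee_pos: [505.2, 158.2, 119.5]
ee_rot: [0.707, -0.011, 0.707, 0.011]
force: [-0.3, 0.5, -3.1]
finger_gap: 62.7
```

```bash
python3 -c "
from m6 import *
to([505,158,115.5],1.75)
run('8',148,170,80,250)
"
```

```text
t 8.6 pos [505.2 158.2 119.5] ang 1.84 gap 62.7 F [-0.29  0.46 -3.12]
delta [ 0.08 -0.   -0.  ] yaw 0.09 tilt -1.0
scene 444 rect ((504.55633544921875, 178.1684112548828), (67.30093383789062, 111.74066162109375), 0.5138113498687744) [[470.3999938964844, 233.6999969482422], [471.3999938964844, 122.0], [538.7000122070312, 122.5999984741211], [537.7000122070312, 234.3000030517578]] zmed 156.9188417250882
  hook: y pct [229.25 233.1  233.73 234.21] x 474.3887796165618 529.1224484776362 z 157.06354460382977 151
  plane [ -0.     0.   156.85]
top 127 rect ((504.7046813964844, 132.88369750976562), (64.10236358642578, 35.109092712402344), 0.8890883922576904) [[472.3999938964844, 149.89999389648438], [472.8999938964844, 114.80000305175781], [537.0, 115.80000305175781], [536.5, 150.89999389648438]] zmed 156.81779261346048
  hook: y pct [144.41 148.11 149.12 150.03] x 472.4618619975939 536.6208431754196 z 157.61070578045184 36
  plane [ -0.01   0.2  156.09]
```

Emit:
apply_moves(
  steps=[
    {"delta_pos": [0.02, 0, 0], "yaw": 0},
    {"delta_pos": [0.04, 0, 0], "yaw": 0},
    {"delta_pos": [0.06, 0, 0], "yaw": 0},
    {"delta_pos": [0.06, 0, 0], "yaw": 0},
    {"delta_pos": [0.06, 0, 0], "yaw": 0},
  ],
)

```text
t: 9.2
ee_pos: [504.9, 158.1, 116.2]
ee_rot: [0.707, -0.011, 0.707, 0.011]
force: [-0.9, 0.5, -3.5]
finger_gap: 63.4
```

Emit:
apply_moves(
  steps=[
    {"delta_pos": [0.01, 0, 0], "yaw": 0},
    {"delta_pos": [0.01, 0, 0], "yaw": 0},
  ],
)

```text
t: 9.4
ee_pos: [505.0, 158.1, 115.7]
ee_rot: [0.707, -0.011, 0.707, 0.011]
force: [0.2, 0.1, -3.4]
finger_gap: 62.9
```

Emit:
apply_moves(
  steps=[
    {"delta_pos": [0.01, 0, 0], "yaw": 0},
    {"delta_pos": [0.01, 0, 0], "yaw": 0},
  ],
)

```text
t: 9.6
ee_pos: [505.1, 158.2, 115.6]
ee_rot: [0.707, -0.011, 0.707, 0.011]
force: [-0.8, -0.2, -2.0]
finger_gap: 63.0
```

Emit:
apply_moves(
  steps=[
    {"delta_pos": [0.01, 0, 0], "yaw": 0},
    {"delta_pos": [0.01, 0, 0], "yaw": 0},
  ],
)

```text
t: 9.8
ee_pos: [505.1, 158.2, 115.4]
ee_rot: [0.707, -0.011, 0.707, 0.011]
force: [-2.8, -1.2, 1.5]
finger_gap: 63.5
```

Emit:
apply_moves(
  steps=[
    {"delta_pos": [0.01, 0, 0], "yaw": 0},
    {"delta_pos": [0.01, 0, 0], "yaw": 0},
  ],
)

```text
t: 10.0
ee_pos: [505.1, 158.2, 115.2]
ee_rot: [0.707, -0.011, 0.707, 0.011]
force: [-3.9, -2.7, 5.1]
finger_gap: 63.3
```

Emit:
apply_moves(
  steps=[
    {"delta_pos": [0.01, 0, 0], "yaw": 0},
    {"delta_pos": [0.01, 0, 0], "yaw": 0},
  ],
)

```text
t: 10.2
ee_pos: [505.2, 158.2, 115.1]
ee_rot: [0.707, -0.011, 0.707, 0.012]
force: [-5.6, -3.0, 6.7]
finger_gap: 63.4
```

Emit:
apply_moves(
  steps=[
    {"delta_pos": [0.005, 0, 0], "yaw": 0},
    {"delta_pos": [0.005, 0, 0], "yaw": 0},
    {"delta_pos": [0.005, 0, 0], "yaw": 0},
    {"delta_pos": [0.005, 0, 0], "yaw": 0},
    {"delta_pos": [0.005, 0, 0], "yaw": 0},
    {"delta_pos": [0.005, 0, 0], "yaw": 0},
  ],
)

```text
t: 10.8
ee_pos: [505.2, 158.3, 115.0]
ee_rot: [0.707, -0.011, 0.707, 0.012]
force: [-5.9, -2.6, 8.0]
finger_gap: 63.2
```

```bash
python3 -c "
from m6 import *
to([505,158,115.5],1.75)
run('9',144,164,80,250)
print(monitor.sense()['moment'])
I=cv2.imread('pics/scene9.png');cv2.imwrite('pics/s9.png',cv2.resize(I[200:400,330:540],None,fx=3.5,fy=3)) 
"
```

```text
t 10.8 pos [505.2 158.3 115. ] ang 1.86 gap 63.2 F [-5.87 -2.63  7.96]
delta [-0.01 -0.01 -0.  ] yaw 0.11 tilt -1.0
scene 444 rect ((504.6285705566406, 180.7891082763672), (67.09516143798828, 107.03401184082031), 0.08798212558031082) [[471.0, 234.3000030517578], [471.20001220703125, 127.19999694824219], [538.2999877929688, 127.30000305175781], [538.0999755859375, 234.39999389648438]] zmed 152.9987757765864
  hook: y pct [229.3  233.01 233.66 234.34] x 475.753532211805 529.2778551720914 z 153.43792225372306 147
  plane [  0.     0.01 152.9 ]
top 104 rect ((505.7301025390625, 132.83016967773438), (65.12594604492188, 32.19340133666992), 0.8045985698699951) [[472.8999938964844, 148.5], [473.3999938964844, 116.30000305175781], [538.5, 117.19999694824219], [538.0999755859375, 149.39999389648438]] zmed 152.4296603872188
  hook: y pct [143.85 147.93 148.61 149.38] x 473.0776943408707 538.0637785399405 z 152.65359946807303 31
  plane [ -0.02   0.17 151.77]
[0.43 0.72 0.35]
```

View pics/s9.png

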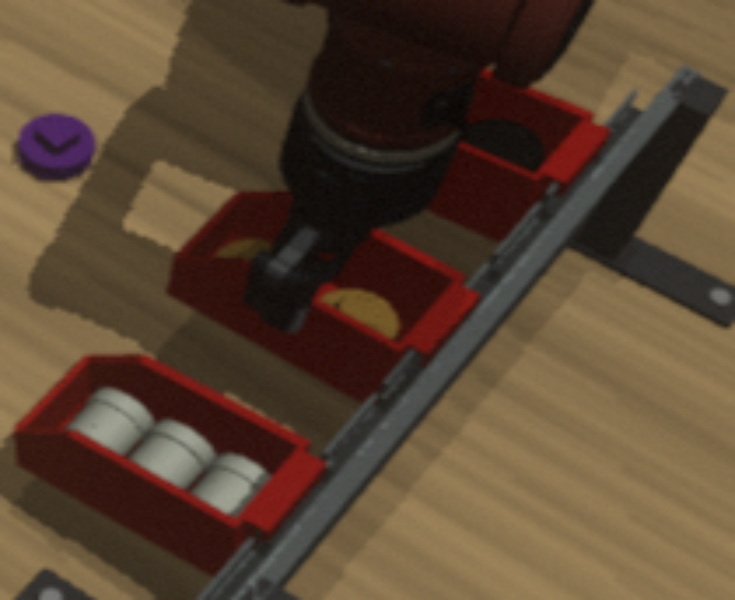

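Emit:
apply_moves(
  steps=[
    {"delta_pos": [-0.01, 0, 0], "yaw": 0},
    {"delta_pos": [-0.02, 0, 0], "yaw": 0},
    {"delta_pos": [-0.025, 0, 0], "yaw": 0},
    {"delta_pos": [-0.025, 0, 0], "yaw": 0},
  ],
)

```text
t: 11.3
ee_pos: [505.1, 158.2, 115.2]
ee_rot: [0.707, -0.011, 0.707, 0.011]
force: [-4.6, -1.3, 5.6]
finger_gap: 63.3
```

```bash
python3 -c "
from m6 import *
to([505,158,115.5],1.75)"
```

```text
t 11.3 pos [505.1 158.2 115.2] ang 1.84 gap 63.3 F [-4.59 -1.29  5.55]
delta [-0.01 -0.01 -0.  ] yaw 0.09 tilt -1.0
```

Emit:
apply_moves(
  steps=[
    {"delta_pos": [-0.01, 0, 0], "yaw": 0},
    {"delta_pos": [-0.02, 0, 0], "yaw": 0},
    {"delta_pos": [-0.02, 0, 0], "yaw": 0},
  ],
)

```text
t: 11.6
ee_pos: [505.1, 158.2, 115.4]
ee_rot: [0.707, -0.011, 0.707, 0.011]
force: [-2.5, -0.6, 1.4]
finger_gap: 63.2
```

Emit:
apply_moves(
  steps=[
    {"delta_pos": [0, 0, 0], "yaw": 0},
    {"delta_pos": [0, 0, 0], "yaw": 0},
    {"delta_pos": [0, 0, 0], "yaw": 0},
    {"delta_pos": [0, 0, 0], "yaw": 0},
  ],
  claw=0.6,
)

```text
t: 12.0
ee_pos: [505.3, 158.1, 115.9]
ee_rot: [0.707, -0.011, 0.707, 0.011]
force: [0.4, -0.2, 0.1]
finger_gap: 68.5
```

Emit:
apply_moves(
  steps=[
    {"delta_pos": [0, 0, 0], "yaw": 0},
    {"delta_pos": [0, 0, 0], "yaw": 0},
    {"delta_pos": [0, 0, 0], "yaw": 0},
    {"delta_pos": [0, 0, 0], "yaw": 0},
    {"delta_pos": [0, 0, 0], "yaw": 0},
    {"delta_pos": [0, 0, 0], "yaw": 0},
  ],
  claw=1,
)

```text
t: 12.6
ee_pos: [505.1, 158.2, 115.8]
ee_rot: [0.707, -0.011, 0.707, 0.011]
force: [-0.2, -0.7, 0.5]
finger_gap: 85.3
```

```bash
python3 -c "
from m6 import *
to([505,158,250],1.75)
run('10',135,164,60,250)
I=cv2.imread('pics/scene10.png');cv2.imwrite('pics/s10.png',cv2.resize(I[200:400,330:540],None,fx=3.5,fy=3)) 
"
```

```text
t 12.6 pos [505.1 158.2 115.8] ang 1.83 gap 85.3 F [-0.23 -0.74  0.51]
delta [-2.68 -0.   -0.  ] yaw 0.08 tilt -1.0
scene 474 rect ((505.4899597167969, 174.27574157714844), (66.5152359008789, 112.247802734375), 2.714263439178467) [[469.6000061035156, 228.8000030517578], [474.8999938964844, 116.5999984741211], [541.4000244140625, 119.80000305175781], [536.0999755859375, 231.89999389648438]] zmed 151.74603474272038
  hook: y pct [225.59 229.35 229.92 230.48] x 472.69780130488607 530.0057679078263 z 153.01584207000292 158
  plane [ -0.02   0.1  150.63]
top 125 rect ((504.2468566894531, 136.0631561279297), (63.70153045654297, 36.577239990234375), 3.5305941104888916) [[471.29998779296875, 152.39999389648438], [473.6000061035156, 115.80000305175781], [537.2000122070312, 119.80000305175781], [534.9000244140625, 156.3000030517578]] zmed 142.7729936543716
  hook: y pct [147.29 151.08 152.33 152.64] x 472.26713787360137 535.18280064701 z 144.25945311696137 35
  plane [  0.     0.15 142.59]
```

View pics/s10.png

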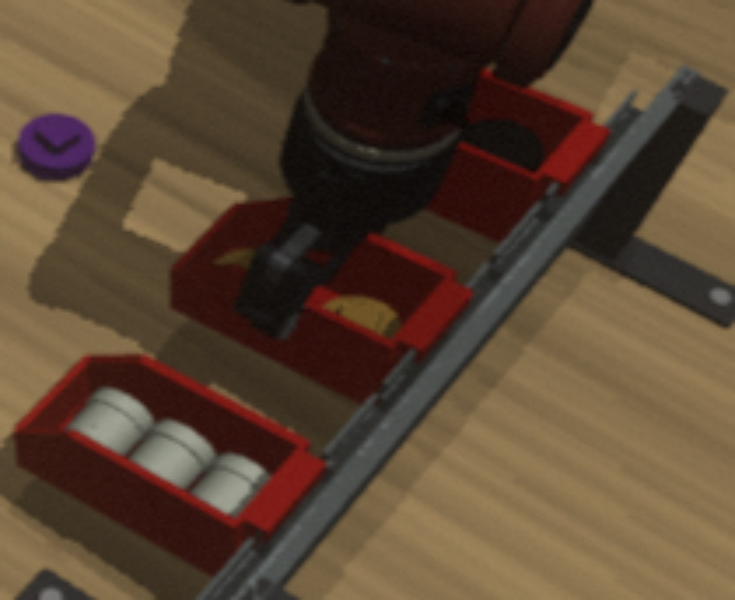

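Emit:
apply_moves(
  steps=[
    {"delta_pos": [-0.1, 0, 0], "yaw": 0},
    {"delta_pos": [-0.3, 0, 0], "yaw": 0},
    {"delta_pos": [-0.6, 0, 0], "yaw": 0},
    {"delta_pos": [-0.9, 0, 0], "yaw": 0},
    {"delta_pos": [-1.3, 0, 0], "yaw": 0},
    {"delta_pos": [-1.8, 0, 0], "yaw": 0},
    {"delta_pos": [-2.4, 0, 0], "yaw": 0},
    {"delta_pos": [-3.0, 0, 0], "yaw": 0},
    {"delta_pos": [-3.0, 0, 0], "yaw": 0},
  ],
)

```text
t: 13.6
ee_pos: [508.7, 158.8, 273.5]
ee_rot: [0.712, -0.011, 0.702, 0.012]
force: [0.4, 1.2, 0.4]
finger_gap: 85.1
```

Emit:
apply_moves(
  steps=[
    {"delta_pos": [0, -1, 0], "yaw": 0},
    {"delta_pos": [0, -2, 0], "yaw": 0},
    {"delta_pos": [0, -3, 0], "yaw": 0},
    {"delta_pos": [0, -4, 0], "yaw": 0},
    {"delta_pos": [0, -5, 0], "yaw": 0},
    {"delta_pos": [0, -6, 0], "yaw": 0},
    {"delta_pos": [0, -6, 0], "yaw": 0},
    {"delta_pos": [0, -6, 0], "yaw": 0},
    {"delta_pos": [0, -6, 0], "yaw": 0},
  ],
)

```text
t: 14.5
ee_pos: [514.5, -140.7, 265.8]
ee_rot: [0.707, -0.011, 0.707, 0.012]
force: [0.3, 0.6, -0.1]
finger_gap: 85.0
```

```bash
python3 -c "
from m6 import *
to([505,158,250],1.75)
run('11',135,164,60,250)
import meas
I=cv2.imread('pics/scene11.png');cv2.imwrite('pics/s11.png',cv2.resize(I[200:400,330:540],None,fx=3.5,fy=3)) 
"
```

```text
t 14.5 pos [ 514.5 -140.7  265.8] ang 1.87 gap 85.0 F [ 0.27  0.59 -0.13]
delta [0.32 5.98 0.01] yaw 0.12 tilt -1.0
scene 761 rect ((505.1966552734375, 172.9036865234375), (66.82772827148438, 114.50288391113281), 1.8996495008468628) [[469.8999938964844, 229.0], [473.70001220703125, 114.5999984741211], [540.5, 116.80000305175781], [536.7000122070312, 231.1999969482422]] zmed 148.5418597245581
  hook: y pct [225.79 229.57 230.07 230.35] x 471.68072436876344 530.2379037713315 z 152.94147163364778 165
  plane [ -0.03   0.11 147.41]
top 704 rect ((503.6678161621094, 175.18124389648438), (64.58963012695312, 122.6518325805664), 1.849834680557251) [[469.3999938964844, 235.39999389648438], [473.3999938964844, 112.80000305175781], [537.9000244140625, 114.9000015258789], [534.0, 237.5]] zmed 149.78098899742918
  hook: y pct [228.09 229.8  235.54 236.81] x 478.40262123533387 526.1799256010029 z 154.30896517619294 50
  plane [  0.     0.11 148.88]
bench z 1.6507421559085174
1 [ 293  120  132  243 6458] ztop 644.2620525110079 c 393.9028625488281 -77.55487060546875 wh 65.47322082519531 22.009029388
[... 2318 characters left out ...]
96875, 174.00936889648438], [387.4119873046875, 226.58685302734375]]
93 [  221   342   172   138 13837] ztop 676.6933653422326 c 316.0239562988281 -42.302547454833984 wh 19.826160430908203 71.1385726928711 1.2291357517242432 [[305.35015869140625, -6.954087257385254], [306.87615966796875, -78.0762939453125], [326.69775390625, -77.65100860595703], [325.1717529296875, -6.528800964355469]]
100 [402 361  33  44 533] ztop 637.1541163095642 c 359.8440856933594 -126.10922241210938 wh 13.93486499786377 14.867398262023926 65.2911605834961 [[350.1785583496094, -129.33140563964844], [363.6847229003906, -135.54608154296875], [369.5096130371094, -122.88703918457031], [356.0034484863281, -116.67236328125]]
```

View pics/scene11.png

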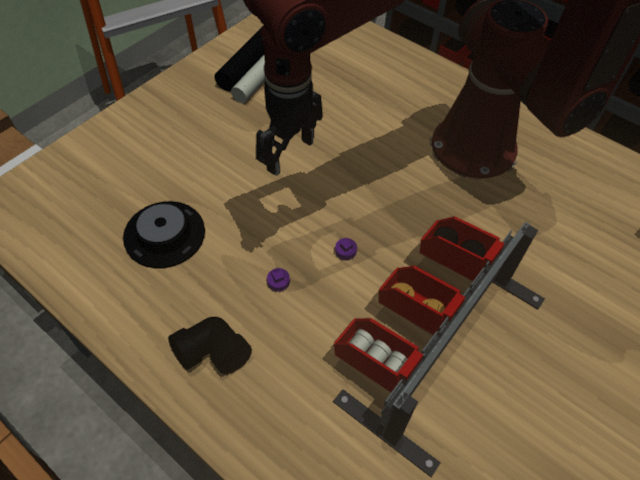

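View pics/top11.png

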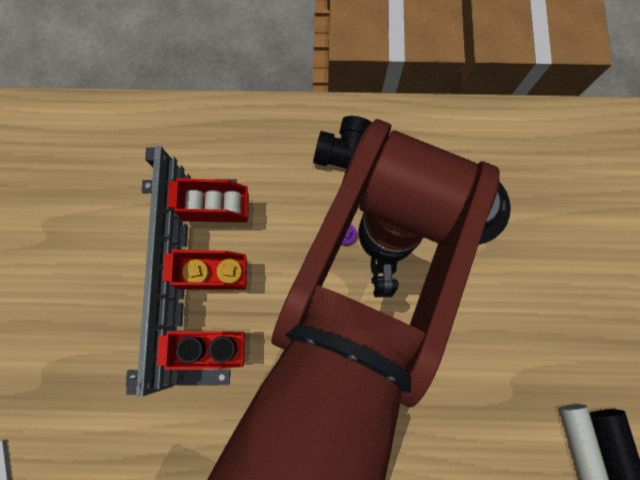

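The bin hangs between its neighbours (scene px (420,297), top px (205,270)) with both brass plugs in it. The other bins, the elbow and the flange are where they were. Tilt is about 0.11 rad, yaw matches the rack, and the arm is clear.

```bash
python3 -c "
from h import *
print(close_job())"
```

```text
the job is handed in; nothing more can be done
None
```

The red bin with the two brass plugs now hangs by its hook on the top row, between the two other bins, and the job is handed in at about 14.6 s. No verdict was reported.

- **Tug:** while I still held the bin, the measured force on the tool rose from about -3.5 N (the bin's weight) to +8 N. That puts roughly 10–11 N on the hook, held for about 0.6 s. I eased off before opening the fingers.
- **Side force:** during the tug there was also a sideways force of up to about 6 N, probably friction at the hook. It disappeared on release.
- **Hang:** the top of the hook is at z ≈ 153 mm, so its seat is at about 150 mm, level with the tongues. The bin is within a few mm of the middle of the space, turned about 1.9° against the rack's 1.75°, and tilted about 0.11 rad nose-down.
- **Surroundings:** both plugs are in the bin. The hanging bins moved no more than the camera can measure, and the elbow, flange and purple plugs look unmoved in the pictures. The arm is well clear.
- **Disagreement between cameras:** in the last check the top camera put the hook's rear edge at up to 236 mm in y, while the scene camera gave 230 mm. I put this down to a few stray edge pixels, since most of the top camera's points lie at or below 230 mm.

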